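# Balance the loaded centrifuge rotor by re-seating its tubes

### The job

The six-place centrifuge rotor on its stand has been loaded out of balance: every tube faces one of another kind. Rearrange them so that each tube stands straight across the rotor from the other of its kind, all six fully down in the rotor's buckets and let go; the empty white rack is there for parking a tube on the way. Never tip a tube over.

Things in the scene. Friction and masses are not known exactly. Their poses are not given: they have to be found in the camera images.
- wide_1_mid (a point): Frosted tube with a broad flat white screw cap, 104 mm tall, 60 g: barrel 30 mm across with rounded foot; cap 40 mm across, 20 mm high, at the top, its middle 42 mm above this point. The broadest, lowest top of the three kinds. Origin: on its axis, half-way up; z up the axis. One of two alike (_1, _2). Down in a rotor bucket, this point is 66 mm above the bench.
- wide_2_mid (a point): Frosted tube with a broad flat white screw cap, 104 mm tall, 60 g: barrel 30 mm across with rounded foot; cap 40 mm across, 20 mm high, at the top, its middle 42 mm above this point. The broadest, lowest top of the three kinds. Origin: on its axis, half-way up; z up the axis. One of two alike (_1, _2). Down in a rotor bucket, this point is 66 mm above the bench.
- plug_1_mid (a point): Frosted tube with a smooth white plug stopper, 112 mm tall, 60 g: barrel 30 mm across with rounded foot, 74 mm high; above it the stopper, 26 mm across, 38 mm high: grip it 43 mm above this point. Of the three kinds the middle one in width and height. Origin: on its axis, half-way up; z up the axis. One of two alike (_1, _2). Down in a rotor bucket, this point is 70 mm above the bench.
- plug_2_mid (a point): Frosted tube with a smooth white plug stopper, 112 mm tall, 60 g: barrel 30 mm across with rounded foot, 74 mm high; above it the stopper, 26 mm across, 38 mm high: grip it 43 mm above this point. Of the three kinds the middle one in width and height. Origin: on its axis, half-way up; z up the axis. One of two alike (_1, _2). Down in a rotor bucket, this point is 70 mm above the bench.
- neck_1_mid (a point): Frosted tube with long narrow neck and small white cap, 140 mm tall, 60 g: barrel 30 mm across with rounded foot, neck 14 mm; cap 20 mm across, 27 mm high, at the top, its middle 57 mm above this point. The tallest, slimmest top of the three kinds. Origin: on its axis, half-way up; z up the axis. One of two alike (_1, _2). Down in a rotor bucket, this point is 84 mm above the bench.
- neck_2_mid (a point): Frosted tube with long narrow neck and small white cap, 140 mm tall, 60 g: barrel 30 mm across with rounded foot, neck 14 mm; cap 20 mm across, 27 mm high, at the top, its middle 57 mm above this point. The tallest, slimmest top of the three kinds. Origin: on its axis, half-way up; z up the axis. One of two alike (_1, _2). Down in a rotor bucket, this point is 84 mm above the bench.
- rotor: Dark metal rotor on its stand, 220 mm across, fixed, does not turn. Origin: its axis at bench level, z up. Six upright buckets, axes 85 mm from the rotor axis at 0, 60, .. 300 degrees from its x axis; each 33 mm inside, 41 outside, rim 80 mm and floor 14 mm above the bench. Hub nut in the middle 24 mm across, 96 mm high. Fingers in line with the axis have most room.
- rack: White plastic block, 192 x 64 x 62 mm high, fixed, empty at the start. Origin: centre of its underside, x along its length, z up. Three blind holes 33 mm across and 50 mm deep at x = -60, 0 and +60 mm on its centre line, floor 12 mm above the bench. Any tube stands upright in any hole.
- vol_flask_2: Bystander, no part of the job: a tall stoppered glass flask standing fixed at the left edge of the work area, 82 mm across at the bottom, 290 mm high. Origin: centre of its underside. Stay beside it, or lift the hand over it when coming in from the left. More tall glassware stands farther left and behind the work area.
Mind the look-alikes: they are no part of the job. Leave any black look-alike of the part that bears plug_1_mid alone.

How it is judged:
At the end, for the whole second after the job is handed in: All six tubes stand in the rotor's buckets, upright within 0.1 rad, foot on the bucket floor within 6 mm, their middles 76 to 94 mm from the rotor axis, and at rest; the two tubes of each of the three kinds are more than 160 mm apart, that is in opposite buckets (z of wide_1_mid in the frame of rotor between 0.06 and 0.072 m and horizontal distance between wide_1_mid and rotor between 0.076 and 0.094 m and angle between each of wide_1_mid, wide_2_mid, plug_1_mid, plug_2_mid, neck_1_mid, neck_2_mid's own z axis and vertical below 0.1 rad and linear speed of each of wide_1, wide_2, plug_1, plug_2, neck_1, neck_2 below 0.03 m/s and z of wide_2_mid in the frame of rotor between 0.06 and 0.072 m and horizontal distance between wide_2_mid and rotor between 0.076 and 0.094 m and z of plug_1_mid in the frame of rotor between 0.064 and 0.076 m and horizontal distance between plug_1_mid and rotor between 0.076 and 0.094 m and z of plug_2_mid in the frame of rotor between 0.064 and 0.076 m and horizontal distance between plug_2_mid and rotor between 0.076 and 0.094 m and z of neck_1_mid in the frame of rotor between 0.078 and 0.09 m and horizontal distance between neck_1_mid and rotor between 0.076 and 0.094 m and z of neck_2_mid in the frame of rotor between 0.078 and 0.09 m and horizontal distance between neck_2_mid and rotor between 0.076 and 0.094 m and horizontal distance between wide_1_mid and wide_2_mid above 0.16 m and horizontal distance between plug_1_mid and plug_2_mid above 0.16 m and horizontal distance between neck_1_mid and neck_2_mid above 0.16 m); the robot touches nothing.
It fails at once if a tube is tipped over (more than 0.7 rad from upright) (angle between any of wide_1_mid, wide_2_mid, plug_1_mid, plug_2_mid, neck_1_mid, neck_2_mid's own z axis and vertical above 0.7 rad).
It also fails if it takes over 102 s, if anything falls off the work surface, if the arm or the gripper's body presses on something with over 40 N, if the wrist force passes 120 N, or if a joint passes its speed limit or range.

### The arm

A 6-joint arm with a two-finger parallel gripper is mounted at the origin on a cart in front of the work surface, level with it; the furniture and walls round the work are solid. World frame = base frame: x ahead of the robot, y to its left, z up, the work surface at z = 0. Lengths are in m, angles in rad, forces in N, time in s.
With the tool pointing down it reaches from about 0.325 to 0.775 m from the base axis. Payload 9.3 kg.
Tool frame: the origin (TCP) lies at the very end of the fingers, on their centre line; the grasp point (between the pads) lies 19 mm behind it (tcp_to_grasp is the distance from the TCP to the grasp point, in m); z points along the fingers, x is the direction in which the jaws open and shut, and the axes are right-handed (so a half turn about z gives the same grasp; the last joint's range is limited). The gripper opens to 85 mm and grips with 20 to 120 N. Pads are 22 mm wide; open, the fingers measure 114 mm over their backs; the gripper's body (76 mm by 85 mm) begins 54 mm behind the grasp point. The pads swing forward as they close: fully open they stand 13 mm farther back than shut.
Start: joints at [-1.396, 0.259, 0.021, 1.334, 0, 1.418], TCP at [0.177, -0.521, 0.231] pointing down, gripper open.
Joint ranges: [-3.04, 3.04], [-0.91, 1.82], [-1.04, 1.36], [-1.92, 1.95], [-1.52, 1.45], [-3.14, 3.14]. Speed limits (rad/s): [2.22, 2.22, 2.79, 3.14, 3.14, 3.14].

### API

Orientations are given as [roll, pitch, yaw] about the fixed x, y, z axes, in that order (R = Rz(yaw) Ry(pitch) Rx(roll)).
In Python, from bench import sense, snapshot, camera_info, hand_in, tcp_to_grasp gives the robot as it stands.
- The arm moves only by the tool jog_arm, never from a script. Its argument "commands" is a list of rows, each a list of 3 entries, a list of its own where there are three numbers: the opening, from -1 (shut) to 1 (fully open), then the shift along the tool's x, y, z in mm, then the turn about the tool's z in degrees. A call has 1 to 10 rows; each row is the pose to reach, as a shift and turn from the pose measured when the call began, along the tool's axes at that moment; what a row does not reach only later rows make up. A row lasts 1/10 s, in which the tool goes at most 50 mm and 8.59 degrees, less where a joint would pass 70% of its speed; a pose out of reach is approached as far as the arm can. A call with a gripper value outside its range is refused whole. The fingers move at their own pace and stop on an object; the grip force is fixed at half the most. Time passes only in rows, so rows that repeat a pose let the fingers close. It gives the time, the measured TCP pose, the force and the opening at its end, in the units of the state.
- sense(): the state, without advancing time (a new reading comes with each control period).
- snapshot(name): name is "scene" or "top" or "wrist"; returns (picture, depth): 384x512x3 uint8, blue, green, red; 384x512 float32, m along the optical axis (not along the pixel's ray), 0 where there is no reading.
- camera_info(name): a dict with "K" (3x3 intrinsics, pixels), "eye" and "attitude" of the camera in the world. Camera axes: x right, y up, looking along -z (the intrinsics and any distortion apply to the point x, -y, -z); pixel columns grow to the right and rows downward; lengths in m; the calibration is good to about 2 mm. A picture is of the moment at which its call begins: read the wrist's pose just before it. camera_info takes no time and is no camera call; for the wrist camera it gives the pose at the moment of the call.
- hand_in(): hands the job in, once; it reports no verdict.
The state is a dict: "clock": time; "qpos": joint angles; "qd": joint speeds; "tau": joint torques, N m; "eef_pos": TCP position; "ee_rot": TCP orientation; "wrist_force": force on the tool from outside, world axes, zero at the start; "wrist_torque": the same for the moment, N m; "finger_gap": opening from 0.0 (shut) to 1.0 (fully open).
Only numpy, scipy, OpenCV 4.12 (cv2) and the standard library are available. Lean on these libraries where they do the work, as an engineer would, in place of code of your own. Each camera call takes 0.05 s, during which the arm holds its last target.

## Working session

There is one attempt and no reset: what is moved stays moved. The work goes in short steps, Python scripts to look and compute and a tool call to move; the robot and the scene stay as the last step left them, time stands still between calls to the robot, and variables do not carry over. Pictures are saved under pics/ and viewed, and the job is handed in when it is done.

Besides the shell and the picture viewer there is one more tool, called after "Call:" in YAML: its name, and indented under it one key for each argument. jog_arm: Moves the arm, as the interface text tells. Its arguments: {"type":"object","properties":{"commands":{"type":"array"}},"required":["commands"]}

```bash
ls; mkdir -p pics
python3 - <<'E'
from bench import *
import cv2,numpy as np
print(sense())
for n in ["scene","top"]:
    p,d=snapshot(n); cv2.imwrite(f"pics/{n}0.png",p); np.savez(f"{n}0.npz",p=p,d=d)
    print(n,camera_info(n))
print(camera_info("wrist"),tcp_to_grasp)
E
```

```text
pics
{'clock': 0.0, 'qpos': array([-1.39558867e+00,  2.59243940e-01,  2.07600793e-02,  1.33370751e+00,
        1.43473611e-05,  1.41814825e+00]), 'qd': array([ 9.18662556e-05,  4.22463909e-04, -5.81440572e-04, -2.54470318e-04,
       -4.53721375e-04,  7.81353177e-04]), 'tau': array([-3.84205405e-04, -5.55638874e+01,  3.44525957e+01,  1.38081604e-02,
       -2.45050860e-04,  9.22042346e-06]), 'eef_pos': array([ 0.17703306, -0.52043572,  0.2306374 ]), 'ee_rot': array([-3.14136635e+00,  1.37663991e-03, -1.24294045e+00]), 'wrist_force': array([ 0.20571499, -0.4722983 , -0.21844369]), 'wrist_torque': array([-0.02827042,  0.00259624, -0.01190641]), 'finger_gap': 1.0009418144515536}
scene {'K': array([[349.41524693,   0.        , 258.83649328],
       [  0.        , 349.41524693, 190.15797526],
       [  0.        ,   0.        ,   1.        ]]), 'eye': array([ 0.15776987, -0.67362988,  0.44159008]), 'attitude': array([ 1.14576966, -0.01666751, -0.46018276])}
top {'K': array([[405.0241093 ,   0.        , 256.06028325],
       [  0.        , 405.0241093 , 198.70543534],
       [  0.        ,   0.        ,   1.        ]]), 'eye': array([0.23202686, 0.03226253, 1.26157647]), 'attitude': array([ 0.21565219,  0.00438906, -1.53777537])}
{'K': array([[310.28858575,   0.        , 258.55079335],
       [  0.        , 310.28858575, 186.15868533],
       [  0.        ,   0.        ,   1.        ]]), 'eye': array([ 0.24978856, -0.49662924,  0.37261694]), 'attitude': array([-3.02308092e-01,  1.21771813e-03, -1.24435984e+00])} 0.0187
```

View pics/scene0.png

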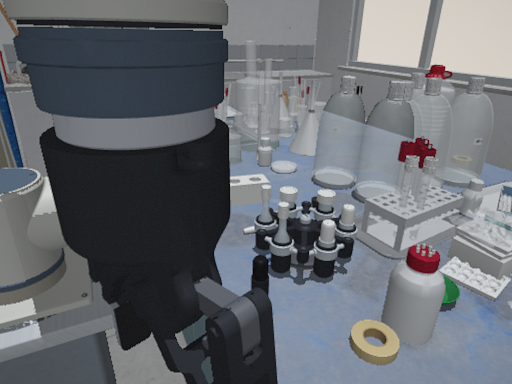

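View pics/top0.png

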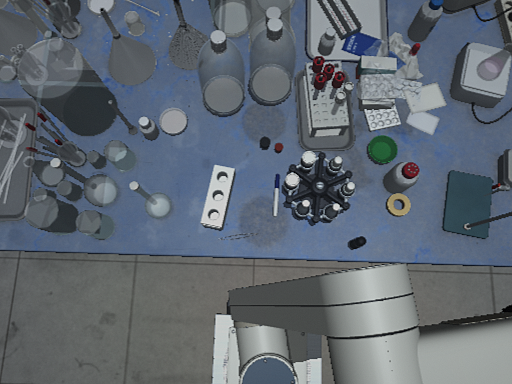

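The top view shows the rotor around (319,187) with six tubes, the rack at (219,197), and the black look-alike near (357,242). I'll enlarge both views and compute positions.

```bash
cat > h.py <<'E'
import numpy as np,cv2
from scipy.spatial.transform import Rotation as R
def pts(d,ci):
    K=ci["K"];v,u=np.indices(d.shape)
    P=np.stack([(u-K[0,2])/K[0,0]*d,-(v-K[1,2])/K[1,1]*d,-d],-1)
    M=R.from_euler('xyz',ci["attitude"]).as_matrix()
    return P@M.T+ci["eye"]
def proj(p,ci):
    M=R.from_euler('xyz',ci["attitude"]).as_matrix()
    c=(np.asarray(p)-ci["eye"])@M; K=ci["K"]
    return K[0,2]+K[0,0]*c[...,0]/-c[...,2], K[1,2]+K[1,1]*(-c[...,1])/-c[...,2]
E
python3 - <<'E'
from h import *; from bench import *
t=np.load("top0.npz");P=pts(t['d'],camera_info("top"))
c=t['p'][130:260,190:380]; a=cv2.resize(c,None,fx=4,fy=4,interpolation=cv2.INTER_CUBIC); cv2.imwrite("pics/c1.png",a)
s=np.load("scene0.npz"); c=s['p'][165:290,215:375]; cv2.imwrite("pics/c2.png",cv2.resize(c,None,fx=4.5,fy=4.5,interpolation=cv2.INTER_CUBIC))
# heights map around
sub=P[130:260,190:380]; z=sub[...,2]
hh=np.clip(z/0.17*255,0,255).astype(np.uint8); cv2.imwrite("pics/c3.png",cv2.resize(cv2.applyColorMap(hh,2),None,fx=4,fy=4,interpolation=0))
m=(z>0.056)&(z<0.068)
lab=sub[:, :60][m[:, :60]]; print(len(lab),cv2.minAreaRect(lab[:,:2].astype(np.float32)*1000))
E
```

```text
1003 ((503.0760498046875, 162.36431884765625), (64.79583740234375, 186.96841430664062), 80.18336486816406)
```

View pics/c1.png

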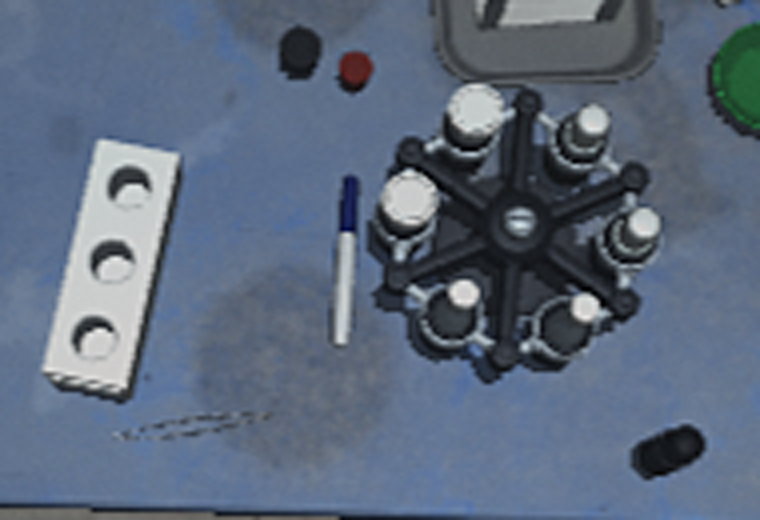

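View pics/c2.png

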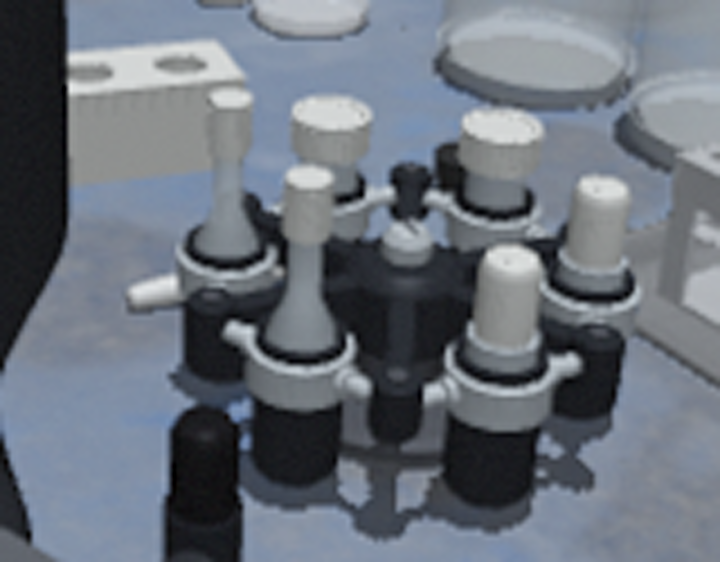

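View pics/c3.png

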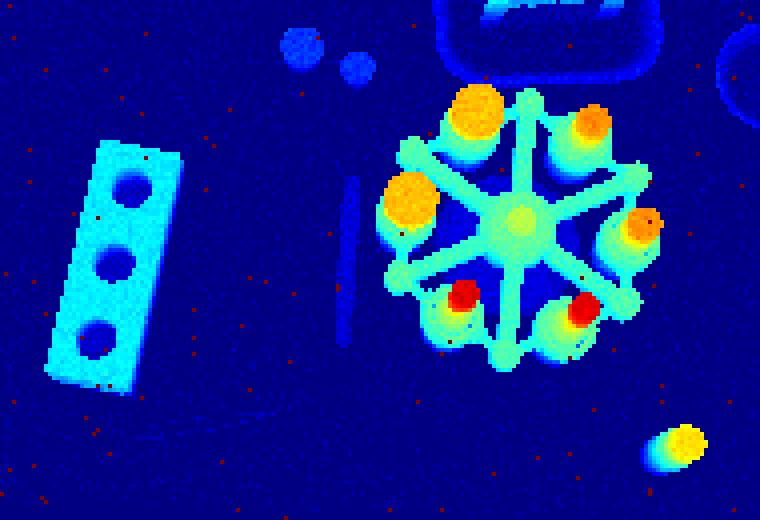

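Run:
```python
from h import *; from bench import *
from scipy.optimize import least_squares
t=np.load("top0.npz");P=pts(t['d'],camera_info("top"))
s=np.load("scene0.npz");PS=pts(s['d'],camera_info("scene"))
# name: crop px approx (4x in 190,130)
N={'W1':(476,112,.118),'P1':(593,122,.126),'P2':(644,224,.126),'N1':(584,309,.154),'N2':(464,295,.154),'W2':(411,200,.118),'hub':(521,222,.096)}
C={}
for n,(u,v,h) in N.items():
    u0=190+u/4;v0=130+v/4
    sub=P[int(v0)-9:int(v0)+10,int(u0)-9:int(u0)+10].reshape(-1,3)
    b=sub[abs(sub[:,2]-h)<.010]
    (cx,cy),(w,hh),_=cv2.minAreaRect(b[:,:2].astype(np.float32))
    C[n]=np.r_[b[:,:2].mean(0),np.median(b[:,2])]; print(n,len(b),C[n].round(4),round(w,4),round(hh,4),'rect',round(cx,4),round(cy,4))
names=['W1','P1','P2','N1','N2','W2']
A=np.array([C[n][:2] for n in names])
def f(p): 
    a=p[2]-np.arange(6)*np.pi/3
    return (p[:2]+.085*np.c_[np.cos(a),np.sin(a)]-A).ravel()
r=least_squares(f,[*A.mean(0),1.]); print(r.x,np.degrees(r.x[2]),(f(r.x)*1000).round(1))
p=r.x
for i,n in enumerate(names):
    a=p[2]-i*np.pi/3; print(n,i,(p[:2]+.085*np.array([np.cos(a),np.sin(a)])).round(4),np.degrees(a).round(1))
# scene camera same
print('scene')
ci=camera_info("scene")
for n in names+['hub']:
    if n=='hub': q=[*p[:2],.096]
    else:
        i=names.index(n);a=p[2]-i*np.pi/3;q=[*(p[:2]+.085*np.array([np.cos(a),np.sin(a)])),C[n][2]]
    h=N[n][2]
    sub=PS.reshape(-1,3); b=sub[(abs(sub[:,2]-h+.006)<.008)&(np.hypot(sub[:,0]-q[0],sub[:,1]-q[1])<.028)]
    print(n,len(b),b.mean(0).round(4),'top z',np.percentile(b[:,2],95).round(4),np.round(proj(q,ci),1))
# rack
sub=P[130:260,190:250].reshape(-1,3); m=sub[(sub[:,2]>.056)&(sub[:,2]<.068)]
(c,sz,an)=cv2.minAreaRect(m[:,:2].astype(np.float32)*1000); print(c,sz,an, np.median(m[:,2]))
for u,v in [(131,188),(115,264),(97,340)]:
    # hole: pixel mask inside
    u0=190+u/4;v0=130+v/4
    print(P[int(v0),int(u0)].round(4))
```

```text
W1 150 [ 0.6127 -0.1069  0.1168] 0.0391 0.0366 rect 0.613 -0.1064
P1 63 [ 0.6049 -0.1907  0.124 ] 0.0229 0.023 rect 0.6058 -0.1916
P2 63 [ 0.5284 -0.2267  0.1243] 0.0243 0.0234 rect 0.5286 -0.2279
N1 46 [ 0.4592 -0.1781  0.1532] 0.0172 0.0188 rect 0.4601 -0.1783
N2 43 [ 0.4668 -0.0939  0.1535] 0.0187 0.0172 rect 0.4668 -0.0939
W2 152 [ 0.5439 -0.0583  0.1171] 0.0383 0.0379 rect 0.5436 -0.0588
hub 48 [ 0.5357 -0.1422  0.0938] 0.0213 0.0204 rect 0.5358 -0.143
[ 0.53598749 -0.14242407  0.43390589] 24.860976182505034 [ 0.4  0.2  0.6 -0.6  0.  -0.4 -0.4 -0.  -0.3  0.4 -0.3  0.5]
W1 0 [ 0.6131 -0.1067] 24.9
P1 1 [ 0.6055 -0.1913] -35.1
P2 2 [ 0.5284 -0.2271] -95.1
N1 3 [ 0.4589 -0.1782] -155.1
N2 4 [ 0.4665 -0.0935] -215.1
W2 5 [ 0.5436 -0.0578] -275.1
scene
W1 193 [ 0.6079 -0.1118  0.113 ] top z 0.1167 [326.2 192.6]
P1 111 [ 0.6004 -0.1965  0.1196] top z 0.1249 [348.6 206. ]
P2 134 [ 0.5236 -0.2318  0.1203] top z 0.1252 [328.3 221.7]
N1 105 [ 0.4563 -0.182   0.1488] top z 0.1533 [283.2 203.8]
N2 86 [ 0.4635 -0.0978  0.1486] top z 0.1533 [265.7 186.2]
W2 188 [ 0.5389 -0.0634  0.1131] top z 0.117 [288.3 189.5]
hub 90 [ 0.5319 -0.1468  0.0895] top z 0.0948 [305.4 214.5]
(503.0760498046875, 162.36431884765625) (64.79583740234375, 186.96841430664062) 80.18336486816406 0.06182252404621269
[0.5728 0.1579 0.0125]
[0.5106 0.1676 0.0106]
[0.4489 0.1766 0.0127]
```

Run:
```python
from h import *; from bench import *
from scipy.optimize import minimize
t=np.load("top0.npz");ci=camera_info("top");P=pts(t['d'],ci)
q=P.reshape(-1,3)
print("obstacle max z grid (x rows .60-.84, y cols .36..-.40)")
ys=np.arange(.40,-.42,-.04)
print('      ',*['%5d'%(y*1000) for y in ys])
for x in np.arange(.84,.30,-.04):
    print('%4d'%(x*1000),*['%5d'%(1000*np.percentile(w,98) if len(w:=q[(abs(q[:,0]-x)<.02)&(abs(q[:,1]-y)<.02)][:,2])>0 else -1) for y in ys])
# rack fit: top plane mask
top=(abs(P[...,2]-.062)<.005)
v,u=np.indices(top.shape); M=R.from_euler('xyz',ci["attitude"]).as_matrix();K=ci["K"]
ray=np.stack([(u-K[0,2])/K[0,0],-(v-K[1,2])/K[1,1],-np.ones(u.shape)],-1)@M.T
G=ci["eye"]+ray*((.062-ci["eye"][2])/ray[...,2])[...,None]
sel=(np.abs(G[...,0]-.503)<.13)&(np.abs(G[...,1]-.162)<.08)
g=G[sel][:,:2];m=top[sel].astype(float)
def cost(p):
    c,s=np.cos(p[2]),np.sin(p[2]);d=g-p[:2]
    X=d@[c,s];Y=d@[-s,c]
    sg=lambda x:1/(1+np.exp(-x/.0008))
    val=sg(.096-abs(X))*sg(.032-abs(Y))
    for h in (-.06,0,.06): val=val*(1-sg(.0165-np.hypot(X-h,Y)))
    return ((val-m)**2).sum()
b=min((minimize(cost,[.503+i*.002,.162+j*.002,-.171],method='Nelder-Mead',options=dict(xatol=1e-5,fatol=1e-4)) for i in(-1,0,1) for j in (-1,0,1)),key=lambda r:r.fun)
print(b.x,b.fun,m.sum())
c,s=np.cos(b.x[2]),np.sin(b.x[2])
for h in(-.06,0,.06): print(h,b.x[0]+h*c,b.x[1]+h*s)
```

```text
obstacle max z grid (x rows .60-.84, y cols .36..-.40)
         400   360   320   280   240   200   160   120    80    40     0   -39   -79  -119  -159  -199  -239  -279  -319  -359  -399
 840     5     6     5     6   229   285   334   325   230   263   271   247    25   217   220   221    25   105   112   112    85
 799     5    18    21    19    96   257   270   257     5     5     5     5    24   218   216   213   202    66    98    98    15
 759     6    22    22    20     5     5     6     5     5     4     5     5    23    90   204   206    89    24    14    14    14
 719   103    66    21    18     5     5     5     5     5    31    28     6    23    90    90    89    88    23    23    24    22
 679    65     5     4     4     5     5     5     5     5    33    32    31    21    23    23    22    23    19    24     8    23
 639     4     4     5     4     4     4     5     5     5     5     4     5   117   121    81    81     4     4    22    21    22
 599     6     3     4     4     4     5    65    64     4     4     9    78   121   120    89   128    81     5     5   148  
[... 413 characters left out ...]
8    75     4     6    65    65    51     5     5    13     5   140    81   152   153     4     4     5     4     4
 399     4     4     3     3     5    63    64     6     7     8     4     4     5     4     4     4   107   106     4     3     4
 359     3     5     4     5     4     4     4     7     4     4     4     4     4     4     4     4   112   113     4     3     4
 319     4     3     4     2     4     2     4     3     3     3     4     5     3     3     4     4     3     3     3     3     4
[ 0.50247105  0.16247243 -0.17375503] 71.25490453907034 984.0
-0.06 0.4433744999205089 0.17284535256332428
0 0.5024710520631702 0.16247242988696578
0.06 0.5615676042058315 0.15209950721060728
```

```bash
cat > g.py <<'E'
from h import *; from bench import *
import sys
SL={i:(0.5360+.085*np.cos(np.radians(24.86-60*i)),-.1424+.085*np.sin(np.radians(24.86-60*i))) for i in range(6)}
RK=(.5025,.1625)
def to(x,y,z,yaw):
    s=sense(); p=s['eef_pos']; r=s['ee_rot']; M=R.from_euler('xyz',r).as_matrix()
    d=M.T@(np.array([x,y,z])-p)*1000
    t=-(yaw-np.degrees(r[2])); t=(t+180)%360-180
    print('t',round(s['clock'],2),'pos',p.round(4),'yaw',np.degrees(r[2]).round(2),'F',s['wrist_force'].round(1),'gap',round(s['finger_gap'],3))
    print('shift',d.round(1),'turn',round(t,1))
def slot(i,z,yaw): to(*SL[i],z,yaw)
E
python3 -c "
from g import *
slot(5,.24,84.9)"
```

```text
t 0.1 pos [ 0.177  -0.5205  0.2307] yaw -71.22 F [-0.2 -0.1 -0.6] gap 0.999
shift [-320.1 -496.1   -8.8] turn -156.1
```

Call:
jog_arm:
  commands:
    - [1,[-320,-496,-9],-156]
    - [1,[-320,-496,-9],-156]
    - [1,[-320,-496,-9],-156]
    - [1,[-320,-496,-9],-156]
    - [1,[-320,-496,-9],-156]
    - [1,[-320,-496,-9],-156]
    - [1,[-320,-496,-9],-156]
    - [1,[-320,-496,-9],-156]
    - [1,[-320,-496,-9],-156]
    - [1,[-320,-496,-9],-156]

```text
clock: 1.1
eef_pos: [0.4882, -0.1268, 0.2388]
ee_rot: [-3.141, -0.0, 0.263]
wrist_force: [0.7, -0.5, 0.6]
finger_gap: 1.006
```

```bash
python3 -c "
from g import *
slot(5,.24,84.9)"
```

```text
t 1.1 pos [ 0.4882 -0.1268  0.2388] yaw 15.08 F [ 0.7 -0.5  0.6] gap 1.006
shift [ 71.4 -52.3  -1.2] turn -69.8
```

Call:
jog_arm:
  commands:
    - [1,[71,-52,-1],-70]
    - [1,[71,-52,-1],-70]
    - [1,[71,-52,-1],-70]
    - [1,[71,-52,-1],-70]
    - [1,[71,-52,-1],-70]
    - [1,[71,-52,-1],-70]
    - [1,[71,-52,-1],-70]
    - [1,[71,-52,-1],-70]
    - [1,[71,-52,-1],-70]
    - [1,[71,-52,-1],-70]

```text
clock: 2.1
eef_pos: [0.5432, -0.0581, 0.2396]
ee_rot: [-3.141, -0.001, 1.482]
wrist_force: [-0.3, -0.1, 0.2]
finger_gap: 0.995
```

```bash
python3 -c "
from g import *
slot(5,.088,84.9)
p,d=snapshot('wrist'); cv2.imwrite('pics/w1.png',p)"
```

```text
t 2.1 pos [ 0.5432 -0.0581  0.2396] yaw 84.92 F [-0.3 -0.1  0.2] gap 0.995
shift [  0.2   0.4 151.6] turn 0.0
```

View pics/w1.png

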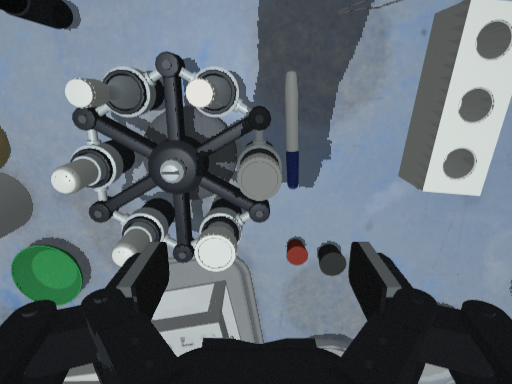

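Wrist view: fingers at about (150,290) and (370,280), W2's cap at (258,172) centred between them, hub at (172,168), rack at the upper right. It matches the fit, so I'm descending on W2.

Call:
jog_arm:
  commands:
    - [1,[0,0,40],0]
    - [1,[0,0,80],0]
    - [1,[0,0,110],0]
    - [1,[0,0,130],0]
    - [1,[0,0,145],0]
    - [1,[0,0,152],0]
    - [1,[0,0,153],0]
    - [1,[0,0,153],0]
    - [0.2,[0,0,153],0]
    - [0.0,[0,0,153],0]

```text
clock: 3.15
eef_pos: [0.5436, -0.058, 0.0874]
ee_rot: [3.14, -0.001, 1.481]
wrist_force: [0.1, 0.1, -0.1]
finger_gap: 0.692
```

Call:
jog_arm:
  commands:
    - [-1,[0,0,0],0]
    - [-1,[0,0,0],0]
    - [-1,[0,0,0],0]
    - [-1,[0,0,0],0]
    - [-1,[0,0,0],0]
    - [-1,[0,0,0],0]

```text
clock: 3.75
eef_pos: [0.5441, -0.0582, 0.0882]
ee_rot: [3.139, -0.0, 1.481]
wrist_force: [-0.5, 0.1, 5.7]
finger_gap: 0.449
```

```bash
python3 -c "
from g import *
slot(5,.087,84.9)
p,d=snapshot('wrist'); cv2.imwrite('pics/w2.png',p)
p,d=snapshot('scene'); cv2.imwrite('pics/s2.png',cv2.resize(p[140:300,200:400],None,fx=4,fy=3.7))"
```

```text
t 3.75 pos [ 0.5441 -0.0582  0.0882] yaw 84.86 F [-0.5  0.1  5.7] gap 0.449
shift [ 0.4 -0.5  1.2] turn -0.0
```

View pics/s2.png

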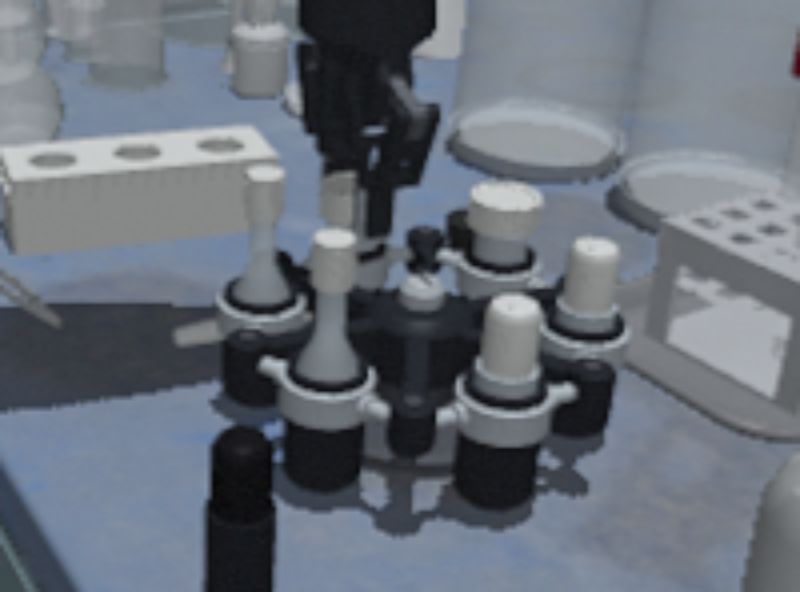

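Gap 0.449 ≈ 38 mm, so W2 is held. Scene view: fingers straddle the left cap at about (345,200) in the crop. Lifting, then parking in the rack's middle hole.

Call:
jog_arm:
  commands:
    - [-1,[0,0,-15],0]
    - [-1,[0,0,-35],0]
    - [-1,[0,0,-60],0]
    - [-1,[0,0,-90],0]
    - [-1,[0,0,-92],0]
    - [-1,[0,0,-92],0]

```text
clock: 4.45
eef_pos: [0.5441, -0.0582, 0.1808]
ee_rot: [3.137, -0.0, 1.481]
wrist_force: [0.8, -0.6, -0.9]
finger_gap: 0.451
```

```bash
python3 -c "
from g import *
to(*RK,.178,84.9)"
```

```text
t 4.45 pos [ 0.5441 -0.0582  0.1808] yaw 84.85 F [ 0.8 -0.6 -0.9] gap 0.451
shift [216.1 -61.2   2.5] turn -0.0
```

Call:
jog_arm:
  commands:
    - [-1,[40,-12,0],0]
    - [-1,[85,-24,0],0]
    - [-1,[130,-36,0],0]
    - [-1,[175,-50,0],0]
    - [-1,[205,-58,0],0]
    - [-1,[216,-61,2],0]
    - [-1,[216,-61,2],0]
    - [-1,[216,-61,2],0]

```text
clock: 5.25
eef_pos: [0.5026, 0.1616, 0.1778]
ee_rot: [3.139, 0.001, 1.481]
wrist_force: [0.1, 0.0, -1.1]
finger_gap: 0.452
```

```bash
python3 -c "
from g import *
to(*RK,.0875,84.9)
p,d=snapshot('wrist'); cv2.imwrite('pics/w3.png',p)"
```

```text
t 5.25 pos [0.5026 0.1616 0.1778] yaw 84.85 F [ 0.1  0.  -1.1] gap 0.452
shift [ 0.9 -0.5 90.3] turn -0.0
```

View pics/w3.png

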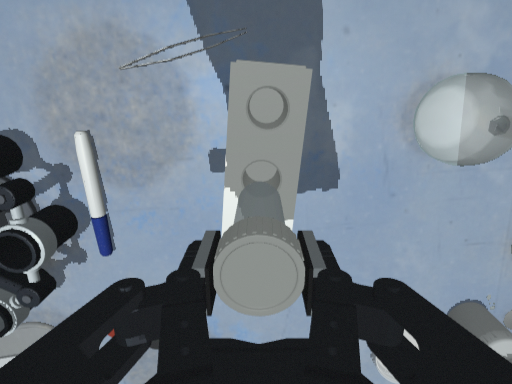

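Wrist view: W2 upright between the pads at (259,272), and the middle hole at (262,172) is partly behind the foot. I'm checking that against the projection while lowering.

```bash
python3 -c "
from g import *
ci=camera_info('wrist')
print(proj([*RK,.062],ci),proj([.4434,.1728,.062],ci), proj([.5026,.1616,.104],ci))"
```

```text
(np.float64(260.61954713625806), np.float64(179.61811853804016)) (np.float64(266.7431344050167), np.float64(108.4575787817408)) (np.float64(259.7402533541267), np.float64(195.86020930342568))
```

```bash
python3 -c "
import cv2
p=cv2.imread('pics/w3.png');cv2.imwrite('pics/w3c.png',cv2.resize(p[50:310,190:350],None,fx=2.3,fy=2.3))"
```

```text
(no output)
```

View pics/w3c.png

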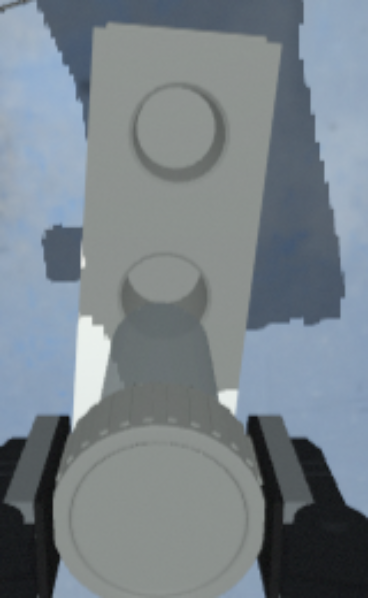

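Call:
jog_arm:
  commands:
    - [-1,[1.5,0,20],0]
    - [-1,[1.5,0,38],0]
    - [-1,[1.5,0,48],0]
    - [-1,[1.5,0,58],0]
    - [-1,[1.5,0,68],0]
    - [-1,[1.5,0,78],0]
    - [-1,[1.5,0,85],0]
    - [-1,[1.5,0,89],0]
    - [-1,[1.5,0,90],0]
    - [-1,[1.5,0,90],0]

```text
clock: 6.3
eef_pos: [0.5034, 0.1627, 0.0881]
ee_rot: [3.138, 0.001, 1.48]
wrist_force: [-0.4, 0.3, -0.1]
finger_gap: 0.448
```

Call:
jog_arm:
  commands:
    - [-1,[0,0,1],0]
    - [-1,[0,0,2],0]
    - [-1,[0,0,2],0]
    - [0.0,[0,0,2],0]
    - [0.4,[0,0,2],0]
    - [0.8,[0,0,2],0]
    - [0.8,[0,0,2],0]
    - [0.8,[0,0,2],0]
    - [0.8,[0,0,2],0]

```text
clock: 7.2
eef_pos: [0.5035, 0.1627, 0.0861]
ee_rot: [3.138, 0.001, 1.48]
wrist_force: [-0.6, 0.1, -0.9]
finger_gap: 0.897
```

Call:
jog_arm:
  commands:
    - [1,[0,0,-20],0]
    - [1,[0,0,-60],0]
    - [1,[0,0,-100],0]
    - [1,[0,0,-145],0]
    - [1,[0,0,-155],0]
    - [1,[0,0,-155],0]

```text
clock: 7.8
eef_pos: [0.5036, 0.163, 0.2427]
ee_rot: [3.134, -0.0, 1.48]
wrist_force: [-0.3, -0.0, -1.0]
finger_gap: 1.001
```

```bash
python3 -c "
from g import *
slot(1,.24,145-.1)
slot(1,.24,-35.1)
p,d=snapshot('wrist'); cv2.imwrite('pics/w4.png',p)"
```

```text
t 7.8 pos [0.5036 0.163  0.2427] yaw 84.81 F [-0.3 -0.  -1. ] gap 1.001
shift [-343.6  133.5    3.5] turn -60.1
t 7.8 pos [0.5036 0.163  0.2427] yaw 84.81 F [-0.3 -0.  -1. ] gap 1.001
shift [-343.6  133.5    3.5] turn 119.9
```

View pics/w4.png

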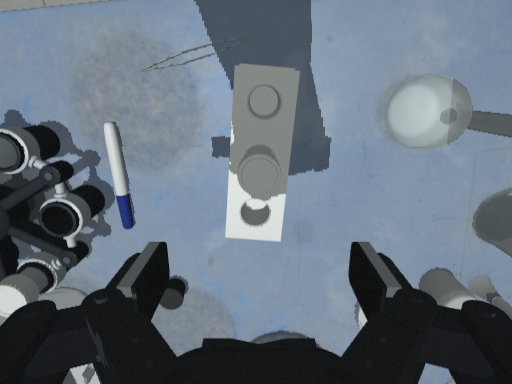

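W2 stands upright in the middle hole (258,175). Next is P1.

Call:
jog_arm:
  commands:
    - [1,[-344,133,3],-60]
    - [1,[-344,133,3],-60]
    - [1,[-344,133,3],-60]
    - [1,[-344,133,3],-60]
    - [1,[-344,133,3],-60]
    - [1,[-344,133,3],-60]
    - [1,[-344,133,3],-60]
    - [1,[-344,133,3],-60]
    - [1,[-344,133,3],-60]
    - [1,[-344,133,3],-60]

```text
clock: 8.85
eef_pos: [0.6037, -0.1925, 0.2357]
ee_rot: [3.14, -0.001, 2.525]
wrist_force: [0.3, 1.3, 0.1]
finger_gap: 1.001
```

```bash
python3 -c "
from g import *
slot(1,.092,144.9)
p,d=snapshot('wrist'); cv2.imwrite('pics/w5.png',p)"
```

```text
t 8.85 pos [ 0.6037 -0.1925  0.2357] yaw 144.67 F [0.3 1.3 0.1] gap 1.001
shift [ -0.9   1.8 143.7] turn -0.2
```

View pics/w5.png

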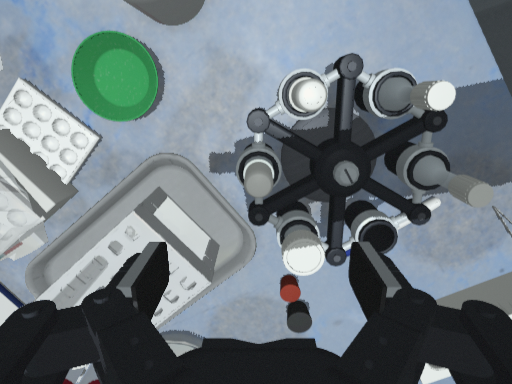

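Wrist view: P1's stopper at (258,178) is centred between the fingers, with P2 at (308,95) and W1 at (304,255) clear. Descending.

Call:
jog_arm:
  commands:
    - [1,[-1,1.8,40],0]
    - [1,[-1,1.8,80],0]
    - [1,[-1,1.8,110],0]
    - [1,[-1,1.8,130],0]
    - [1,[-1,1.8,140],0]
    - [1,[-1,1.8,144],0]
    - [1,[-1,1.8,144],0]
    - [0.2,[-1,1.8,144],0]
    - [-0.5,[-1,1.8,144],0]
    - [-1,[-1,1.8,144],0]

```text
clock: 9.9
eef_pos: [0.606, -0.1906, 0.0934]
ee_rot: [3.14, 0.002, 2.526]
wrist_force: [-0.6, 0.7, 0.4]
finger_gap: 0.512
```

Call:
jog_arm:
  commands:
    - [-1,[0,0,0],0]
    - [-1,[0,0,0],0]
    - [-1,[0,0,0],0]
    - [-1,[0,0,0],0]
    - [-1,[0,0,0],0]
    - [-1,[0,0,0],0]

```text
clock: 10.5
eef_pos: [0.6062, -0.1908, 0.094]
ee_rot: [3.14, 0.003, 2.526]
wrist_force: [-1.4, 0.3, 5.4]
finger_gap: 0.286
```

Call:
jog_arm:
  commands:
    - [-1,[0,0,-15],0]
    - [-1,[0,0,-35],0]
    - [-1,[0,0,-60],0]
    - [-1,[0,0,-100],0]
    - [-1,[0,0,-130],0]
    - [-1,[0,0,-130],0]
    - [-1,[0,0,-130],0]

```text
clock: 11.2
eef_pos: [0.6059, -0.1908, 0.2239]
ee_rot: [3.14, 0.003, 2.526]
wrist_force: [-0.3, -0.7, -0.8]
finger_gap: 0.288
```

```bash
python3 -c "
from g import *
to(SL[5][0]+.0008,SL[5][1]-.0004,.224,84.9)"
```

```text
t 11.2 pos [ 0.6059 -0.1908  0.2239] yaw 144.73 F [-0.3 -0.7 -0.8] gap 0.288
shift [126.8  72.8  -0.3] turn 59.8
```

Call:
jog_arm:
  commands:
    - [-1,[25,15,0],8]
    - [-1,[55,31,0],16]
    - [-1,[85,48,0],24]
    - [-1,[110,63,0],32]
    - [-1,[127,73,0],40]
    - [-1,[127,73,0],48]
    - [-1,[127,73,0],55]
    - [-1,[127,73,0],60]
    - [-1,[127,73,0],60]
    - [-1,[127,73,0],60]

```text
clock: 12.2
eef_pos: [0.5439, -0.0578, 0.2225]
ee_rot: [3.14, -0.0, 1.481]
wrist_force: [-0.4, -0.2, -0.6]
finger_gap: 0.29
```

```bash
python3 -c "
from g import *
to(SL[5][0]+.0008,SL[5][1]-.0004,.094,84.9)
p,d=snapshot('wrist'); cv2.imwrite('pics/w6.png',cv2.resize(p[50:310,160:420],None,fx=2.3,fy=2.3))"
```

```text
t 12.2 pos [ 0.5439 -0.0578  0.2225] yaw 84.88 F [-0.4 -0.2 -0.6] gap 0.29
shift [ -0.3   0.3 128.5] turn -0.0
```

View pics/w6.png

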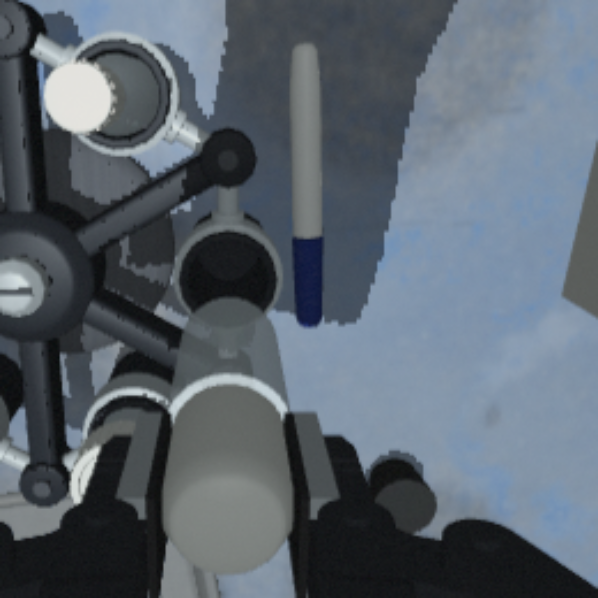

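Crop: empty bucket at (227,270), tube foot at about (228,310). They line up laterally, so I'm lowering.

Call:
jog_arm:
  commands:
    - [-1,[-0.4,0.3,30],0]
    - [-1,[-0.4,0.3,55],0]
    - [-1,[-0.4,0.3,65],0]
    - [-1,[-0.4,0.3,75],0]
    - [-1,[-0.4,0.3,85],0]
    - [-1,[-0.4,0.3,95],0]
    - [-1,[-0.4,0.3,107],0]
    - [-1,[-0.4,0.3,119],0]
    - [-1,[-0.4,0.3,125],0]
    - [-1,[-0.4,0.3,127],0]

```text
clock: 13.25
eef_pos: [0.5443, -0.0582, 0.0949]
ee_rot: [3.14, -0.0, 1.481]
wrist_force: [-0.6, 1.1, -0.9]
finger_gap: 0.286
```

Call:
jog_arm:
  commands:
    - [-1,[0,0,1.5],0]
    - [-1,[0,0,2],0]
    - [-1,[0,0,2],0]

```text
clock: 13.55
eef_pos: [0.5448, -0.0583, 0.094]
ee_rot: [3.139, -0.0, 1.481]
wrist_force: [-0.9, 0.7, 4.9]
finger_gap: 0.286
```

Floor contact at TCP z = 0.094 with 4.9 N, the same as its seated height before. Releasing.

Call:
jog_arm:
  commands:
    - [0.0,[0,0,0],0]
    - [0.4,[0,0,0],0]
    - [0.8,[0,0,0],0]
    - [0.8,[0,0,0],0]
    - [0.8,[0,0,0],0]
    - [0.8,[0,0,-20],0]
    - [0.8,[0,0,-60],0]
    - [0.8,[0,0,-105],0]
    - [0.8,[0,0,-146],0]
    - [0.8,[0,0,-146],0]

```text
clock: 14.55
eef_pos: [0.5462, -0.0587, 0.2456]
ee_rot: [3.13, 0.001, 1.481]
wrist_force: [1.2, -1.1, 0.1]
finger_gap: 0.904
```

```bash
python3 -c "
from g import *
slot(3,.24,24.9)"
```

```text
t 14.55 pos [ 0.5462 -0.0587  0.2456] yaw 84.88 F [ 1.2 -1.1  0.1] gap 0.904
shift [-126.7  -76.4    4.9] turn 60.0
```

Call:
jog_arm:
  commands:
    - [0.9,[-127,-76,5],60]
    - [0.9,[-127,-76,5],60]
    - [0.9,[-127,-76,5],60]
    - [0.9,[-127,-76,5],60]
    - [0.9,[-127,-76,5],60]
    - [0.9,[-127,-76,5],60]
    - [0.9,[-127,-76,5],60]
    - [0.9,[-127,-76,5],60]
    - [0.9,[-127,-76,5],60]
    - [0.9,[-127,-76,5],60]

```text
clock: 15.55
eef_pos: [0.4592, -0.1784, 0.2397]
ee_rot: [3.135, -0.009, 0.438]
wrist_force: [0.1, -1.1, 1.0]
finger_gap: 0.953
```

```bash
python3 -c "
from g import *
slot(3,.122,24.9)
p,d=snapshot('wrist'); cv2.imwrite('pics/w7.png',p)
p,d=snapshot('top'); cv2.imwrite('pics/t7.png',cv2.resize(p[130:260,190:380],None,fx=4,fy=4))"
```

```text
t 15.55 pos [ 0.4592 -0.1784  0.2397] yaw 25.08 F [ 0.1 -1.1  1. ] gap 0.953
shift [ -1.3  -1.1 117.7] turn 0.2
```

View pics/w7.png

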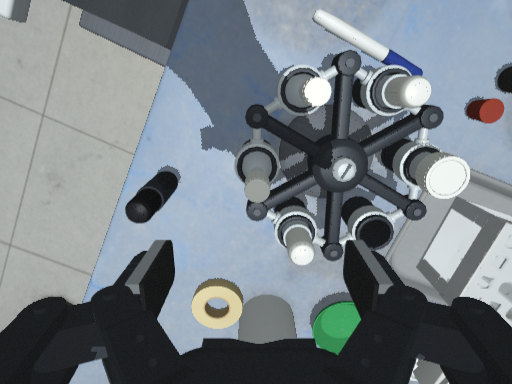

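P1 now stands in slot 5 at (405,92). N1's cap at (256,188) is in line with the fingers, and the black look-alike at (150,195) is clear of the left finger. Descending on N1.

Call:
jog_arm:
  commands:
    - [1,[-0.8,-0.5,35],0]
    - [1,[-0.8,-0.5,70],0]
    - [1,[-0.8,-0.5,95],0]
    - [1,[-0.8,-0.5,110],0]
    - [1,[-0.8,-0.5,117],0]
    - [1,[-0.8,-0.5,118],0]
    - [0.2,[-0.8,-0.5,118],0]
    - [-0.4,[-0.8,-0.5,118],0]
    - [-0.8,[-0.8,-0.5,118],0]
    - [-1,[-0.8,-0.5,118],0]

```text
clock: 16.65
eef_pos: [0.4599, -0.1786, 0.1223]
ee_rot: [3.134, -0.01, 0.437]
wrist_force: [0.8, 0.4, -0.8]
finger_gap: 0.33
```

Call:
jog_arm:
  commands:
    - [-1,[0,0,0],0]
    - [-1,[0,0,0],0]
    - [-1,[0,0,0],0]
    - [-1,[0,0,0],0]
    - [-1,[0,0,0],0]
    - [-1,[0,0,0],0]
    - [-1,[0,0,0],0]

```text
clock: 17.35
eef_pos: [0.46, -0.1787, 0.1224]
ee_rot: [3.134, -0.01, 0.437]
wrist_force: [-0.0, 0.5, 5.2]
finger_gap: 0.214
```

Call:
jog_arm:
  commands:
    - [-1,[0,0,-15],0]
    - [-1,[0,0,-35],0]
    - [-1,[0,0,-60],0]
    - [-1,[0,0,-100],0]
    - [-1,[0,0,-126],0]
    - [-1,[0,0,-126],0]
    - [-1,[0,0,-126],0]

```text
clock: 18.05
eef_pos: [0.4584, -0.1783, 0.248]
ee_rot: [3.134, -0.01, 0.437]
wrist_force: [-0.1, 0.0, -1.1]
finger_gap: 0.218
```

```bash
python3 -c "
from g import *
to(SL[1][0],SL[1][1]-.0006,.248,-35.1)"
```

```text
t 18.05 pos [ 0.4584 -0.1783  0.248 ] yaw 25.01 F [-0.1  0.  -1.1] gap 0.218
shift [127.5  74.6   1.9] turn 60.1
```

Call:
jog_arm:
  commands:
    - [-1,[25,15,0],8]
    - [-1,[55,31,0],16]
    - [-1,[85,48,0],24]
    - [-1,[110,63,1],32]
    - [-1,[127,74,2],40]
    - [-1,[127,74,2],48]
    - [-1,[127.5,74.6,2],55]
    - [-1,[127.5,74.6,2],60]
    - [-1,[127.5,74.6,2],60]
    - [-1,[127.5,74.6,2],60]

```text
clock: 19.05
eef_pos: [0.6051, -0.1918, 0.2465]
ee_rot: [-3.137, -0.01, -0.608]
wrist_force: [0.4, 0.1, -0.6]
finger_gap: 0.212
```

```bash
python3 -c "
from g import *
to(SL[1][0],SL[1][1]-.0006,.122,-35.1)
print(sense()['ee_rot'])
p,d=snapshot('wrist'); cv2.imwrite('pics/w8.png',p)
p,d=snapshot('scene'); cv2.imwrite('pics/s8.png',cv2.resize(p[100:270,240:400],None,fx=3.5,fy=3.5))"
```

```text
t 19.05 pos [ 0.6051 -0.1918  0.2465] yaw -34.84 F [ 0.4  0.1 -0.6] gap 0.212
shift [ -0.8   0.4 124.5] turn 0.3
[-3.13719186 -0.00969813 -0.6080751 ]
```

View pics/w8.png

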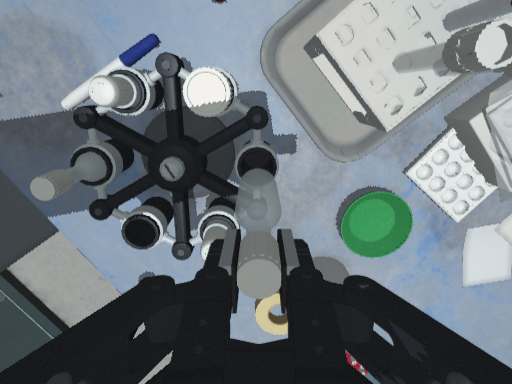

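View pics/s8.png

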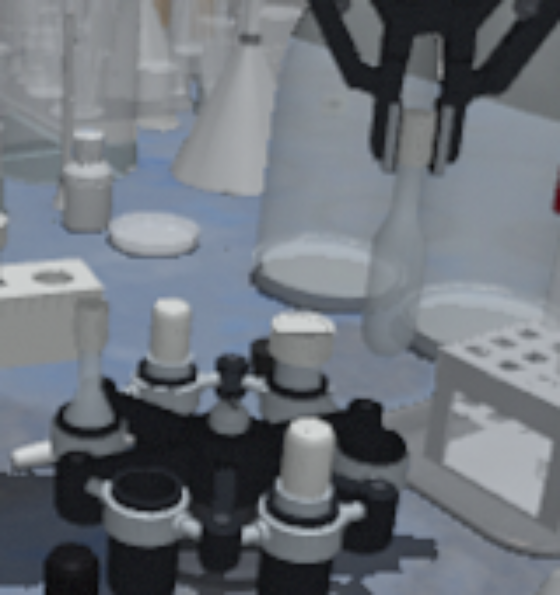

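```bash
python3 -c "
from g import *
p,d=snapshot('scene');ci=camera_info('scene')
e=sense()['eef_pos']
for z in (.275,.14): 
  u,v=proj([e[0],e[1],z],ci); print(z,((u-240)*3.5,(v-100)*3.5))
P=pts(d,ci).reshape(-1,3)
m=(np.hypot(P[:,0]-e[0],P[:,1]-e[1])<.03)
for a in np.arange(.135,.27,.012):
  b=P[m&(abs(P[:,2]-a)<.006)]
  if len(b): print(a.round(3),len(b),np.median(b,0).round(4), (b[:,1].min()+b[:,1].max())/2)
w,dw=snapshot('wrist');cw=camera_info('wrist')
cv2.imwrite('pics/w8c.png',cv2.resize(w[130:310,190:340],None,fx=3.3,fy=3.3))
print(proj([*SL[1],.08],cw),proj([e[0],e[1],.135],cw))
"
```

```text
0.275 (np.float64(415.70171782616734), np.float64(115.59258012149347))
0.14 (np.float64(383.9548240087405), np.float64(346.36552092452325))
0.135 8 [ 0.6011 -0.1966  0.1388] -0.19528551930288804
0.147 68 [ 0.5969 -0.2004  0.1477] -0.19464761760161733
0.159 84 [ 0.5965 -0.2008  0.1585] -0.19400703091899346
0.171 91 [ 0.5963 -0.202   0.1707] -0.1943768295299088
0.183 93 [ 0.5964 -0.2007  0.1834] -0.1947901384529724
0.195 87 [ 0.5957 -0.2016  0.1952] -0.19498426916705372
0.207 105 [ 0.5975 -0.199   0.2064] -0.19368457059205615
0.219 61 [ 0.6008 -0.1967  0.2181] -0.19465992261342357
0.231 46 [ 0.601  -0.1957  0.2313] -0.19307299684110651
0.243 61 [ 0.6011 -0.1953  0.2455] -0.19538305687677862
0.255 140 [ 0.5996 -0.1984  0.256 ] -0.19296925029974385
0.267 163 [ 0.5998 -0.199   0.2672] -0.19199486681944533
(np.float64(255.75518040422054), np.float64(167.2615541714992)) (np.float64(256.14785367802614), np.float64(183.03677766843214))
```

View pics/w8c.png

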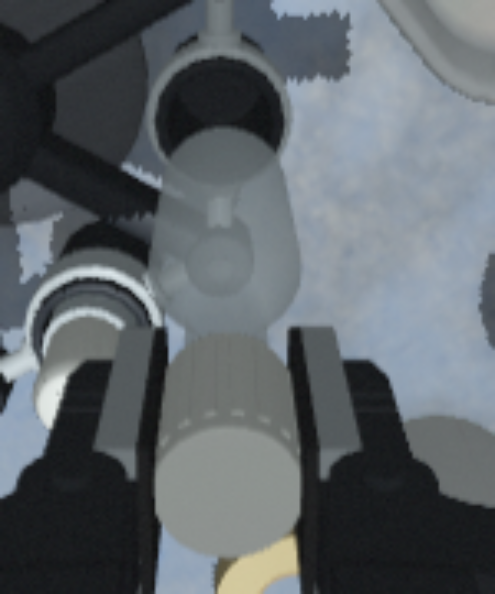

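Crop: bucket centre x≈220, foot x≈224. The tube hangs about 1 mm outward and vertical as projected, so I'll correct x by −1.1 mm and lower.

Call:
jog_arm:
  commands:
    - [-1,[-1.1,0.4,25],0]
    - [-1,[-1.1,0.4,45],0]
    - [-1,[-1.1,0.4,55],0]
    - [-1,[-1.1,0.4,65],0]
    - [-1,[-1.1,0.4,75],0]
    - [-1,[-1.1,0.4,85],0]
    - [-1,[-1.1,0.4,97],0]
    - [-1,[-1.1,0.4,110],0]
    - [-1,[-1.1,0.4,119],0]
    - [-1,[-1.1,0.4,122],0]

```text
clock: 20.25
eef_pos: [0.6054, -0.1919, 0.1242]
ee_rot: [-3.137, -0.01, -0.61]
wrist_force: [-2.0, 0.1, 0.3]
finger_gap: 0.218
```

Call:
jog_arm:
  commands:
    - [-1,[0,0,1.5],0]
    - [-1,[0,0,2.5],0]
    - [-1,[0,0,2.5],0]

```text
clock: 20.55
eef_pos: [0.6057, -0.1919, 0.1225]
ee_rot: [-3.137, -0.011, -0.609]
wrist_force: [-2.3, 0.0, 3.4]
finger_gap: 0.215
```

Seated (same TCP height, 0.1225, and floor contact). Releasing and going up.

Call:
jog_arm:
  commands:
    - [0.0,[0,0,0],0]
    - [0.4,[0,0,0],0]
    - [0.8,[0,0,0],0]
    - [0.8,[0,0,0],0]
    - [0.8,[0,0,0],0]
    - [0.8,[0,0,-20],0]
    - [0.8,[0,0,-60],0]
    - [0.8,[0,0,-100],0]
    - [0.8,[0,0,-120],0]
    - [0.8,[0,0,-120],0]

```text
clock: 21.55
eef_pos: [0.6053, -0.1921, 0.2461]
ee_rot: [-3.136, -0.017, -0.609]
wrist_force: [-0.6, 0.1, 0.0]
finger_gap: 0.902
```

```bash
python3 -c "
from g import *
to(.5035,.1627,.24,24.9)
print(sense()['ee_rot'])"
```

```text
t 21.55 pos [ 0.6053 -0.1921  0.2461] yaw -34.92 F [-0.6  0.1  0. ] gap 0.902
shift [-286.6 -232.6    2.5] turn -59.8
[-3.13589559 -0.01691087 -0.60948028]
```

Call:
jog_arm:
  commands:
    - [1,[-287,-233,2],-60]
    - [1,[-287,-233,2],-60]
    - [1,[-287,-233,2],-60]
    - [1,[-287,-233,2],-60]
    - [1,[-287,-233,2],-60]
    - [1,[-287,-233,2],-60]
    - [1,[-287,-233,2],-60]
    - [1,[-287,-233,2],-60]
    - [1,[-287,-233,2],-60]
    - [1,[-287,-233,2],-60]

```text
clock: 22.55
eef_pos: [0.5031, 0.1633, 0.2398]
ee_rot: [3.13, -0.012, 0.439]
wrist_force: [-0.9, -0.1, 0.4]
finger_gap: 0.998
```

```bash
python3 -c "
from g import *
to(.5035,.1627,.086,24.9)
print(sense()['ee_rot'])
p,d=snapshot('wrist'); cv2.imwrite('pics/w9.png',p)"
```

```text
t 22.55 pos [0.5031 0.1633 0.2398] yaw 25.14 F [-0.9 -0.1  0.4] gap 0.998
shift [ -1.8  -1.1 153.8] turn 0.2
[ 3.12987789 -0.01229097  0.43869821]
```

View pics/w9.png

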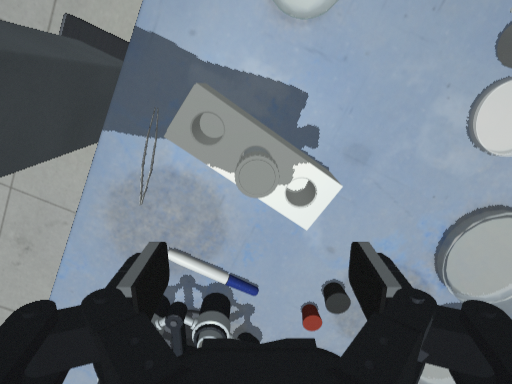

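W2's cap at (257,175) is centred between the fingers. Descending.

Call:
jog_arm:
  commands:
    - [1,[-0.5,-0.3,40],0]
    - [1,[-1,-0.6,80],0]
    - [1,[-1.5,-0.9,115],0]
    - [1,[-1.8,-1.1,138],0]
    - [1,[-1.8,-1.1,150],0]
    - [1,[-1.8,-1.1,154],0]
    - [1,[-1.8,-1.1,154],0]
    - [0.2,[-1.8,-1.1,154],0]
    - [-0.4,[-1.8,-1.1,154],0]
    - [-1,[-1.8,-1.1,154],0]

```text
clock: 23.6
eef_pos: [0.5043, 0.1622, 0.0867]
ee_rot: [3.129, -0.014, 0.438]
wrist_force: [-0.4, -0.1, -0.5]
finger_gap: 0.512
```

Call:
jog_arm:
  commands:
    - [-1,[0,0,0],0]
    - [-1,[0,0,0],0]
    - [-1,[0,0,0],0]
    - [-1,[0,0,0],0]
    - [-1,[0,0,0],0]

```text
clock: 24.1
eef_pos: [0.5043, 0.1622, 0.087]
ee_rot: [3.129, -0.014, 0.438]
wrist_force: [-2.6, -0.7, 5.1]
finger_gap: 0.449
```

Call:
jog_arm:
  commands:
    - [-1,[0,0,-15],0]
    - [-1,[0,0,-35],0]
    - [-1,[0,0,-60],0]
    - [-1,[0,0,-100],0]
    - [-1,[0,0,-140],0]
    - [-1,[0,0,-160],0]
    - [-1,[0,0,-160],0]
    - [-1,[0,0,-160],0]

```text
clock: 24.9
eef_pos: [0.5014, 0.1631, 0.2464]
ee_rot: [3.129, -0.014, 0.438]
wrist_force: [-0.8, 0.2, -0.6]
finger_gap: 0.449
```

```bash
python3 -c "
from g import *
slot(3,.245,24.9)
print(sense()['ee_rot'])"
```

```text
t 24.9 pos [0.5014 0.1631 0.2464] yaw 25.08 F [-0.8  0.2 -0.6] gap 0.449
shift [-183.1  291.     2.4] turn 0.2
[ 3.1292964  -0.01404187  0.43765226]
```

Call:
jog_arm:
  commands:
    - [-1,[-20,32,0],0]
    - [-1,[-45,72,1],0]
    - [-1,[-70,112,1],0]
    - [-1,[-95,152,1],0]
    - [-1,[-120,192,2],0]
    - [-1,[-145,232,2],0]
    - [-1,[-165,264,2],0]
    - [-1,[-178,284,2],0]
    - [-1,[-183,291,2],0]
    - [-1,[-183,291,2],0]

```text
clock: 25.9
eef_pos: [0.4584, -0.1786, 0.244]
ee_rot: [3.131, -0.013, 0.436]
wrist_force: [0.7, -0.3, -0.9]
finger_gap: 0.447
```

Call:
jog_arm:
  commands:
    - [-1,[0,0,0],0]
    - [-1,[0,0,0],0]

```text
clock: 26.1
eef_pos: [0.4584, -0.1774, 0.2435]
ee_rot: [3.132, -0.012, 0.437]
wrist_force: [-0.3, 0.1, -0.4]
finger_gap: 0.456
```

```bash
python3 -c "
from g import *
slot(3,.089,24.9)
slot(3,.170,24.9)
print(sense()['ee_rot'])
p,d=snapshot('wrist'); cv2.imwrite('pics/w10.png',cv2.resize(p[110:310,160:360],None,fx=2.9,fy=2.9))
e=sense()['eef_pos'];cw=camera_info('wrist');f=lambda q:(np.array(proj(q,cw))-[160,110])*2.9
print(f([*SL[3],.08]),f([e[0],e[1],e[2]-.075]))
"
```

```text
t 26.1 pos [ 0.4584 -0.1774  0.2435] yaw 25.04 F [-0.3  0.1 -0.4] gap 0.456
shift [ -1.8  -0.6 154.5] turn 0.1
t 26.1 pos [ 0.4584 -0.1774  0.2435] yaw 25.04 F [-0.3  0.1 -0.4] gap 0.456
shift [-0.8  0.1 73.5] turn 0.1
[ 3.13231983 -0.01239116  0.4369848 ]
[279.27856666 164.03444448] [280.91723208 246.97111291]
```

View pics/w10.png

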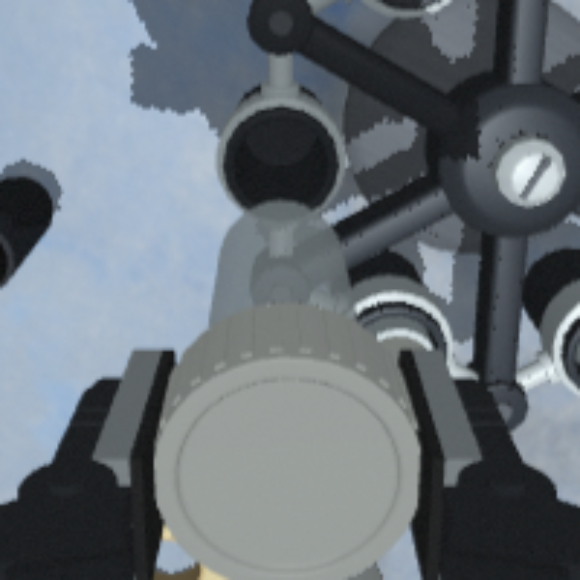

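Crop: bucket centre (281,158), foot centred at x≈283, so about 0.5 mm off. Lowering with the tilt-compensated shift.

Call:
jog_arm:
  commands:
    - [-1,[-0.5,0.1,35],0]
    - [-1,[-0.9,0.1,68],0]
    - [-1,[-1.0,0,82],0]
    - [-1,[-1.1,-0.1,92],0]
    - [-1,[-1.2,-0.2,102],0]
    - [-1,[-1.3,-0.3,112],0]
    - [-1,[-1.5,-0.4,124],0]
    - [-1,[-1.6,-0.5,136],0]
    - [-1,[-1.7,-0.6,148],0]
    - [-1,[-1.8,-0.6,153],0]

```text
clock: 27.15
eef_pos: [0.4591, -0.1784, 0.0901]
ee_rot: [3.132, -0.012, 0.437]
wrist_force: [0.1, -2.0, 0.8]
finger_gap: 0.446
```

Call:
jog_arm:
  commands:
    - [-1,[0,0,1.5],0]
    - [-1,[0,0,2.5],0]
    - [-1,[0,0,2.5],0]

```text
clock: 27.45
eef_pos: [0.4595, -0.1789, 0.0889]
ee_rot: [3.13, -0.013, 0.437]
wrist_force: [-2.3, -1.0, 8.7]
finger_gap: 0.448
```

Floor contact at 0.0889, against 0.089 expected. Releasing and retreating.

Call:
jog_arm:
  commands:
    - [0.0,[0,0,0],0]
    - [0.4,[0,0,0],0]
    - [0.8,[0,0,0],0]
    - [0.8,[0,0,0],0]
    - [0.8,[0,0,0],0]
    - [0.8,[0,0,-20],0]
    - [0.8,[0,0,-60],0]
    - [0.8,[0,0,-105],0]
    - [0.8,[0,0,-150],0]
    - [0.8,[0,0,-155],0]

```text
clock: 28.45
eef_pos: [0.4583, -0.1789, 0.2492]
ee_rot: [3.123, -0.017, 0.437]
wrist_force: [0.0, -0.2, 0.3]
finger_gap: 0.9
```

```bash
python3 -c "
from g import *
to(.28,-.45,.27,24.9)"
```

```text
t 28.45 pos [ 0.4583 -0.1789  0.2492] yaw 25.06 F [ 0.  -0.2  0.3] gap 0.9
shift [-276.   170.5  -22.4] turn 0.2
```

Call:
jog_arm:
  commands:
    - [1,[-276,170,-22],0]
    - [1,[-276,170,-22],0]
    - [1,[-276,170,-22],0]
    - [1,[-276,170,-22],0]
    - [1,[-276,170,-22],0]
    - [1,[-276,170,-22],0]
    - [1,[-276,170,-22],0]
    - [1,[-276,170,-22],0]
    - [1,[-276,170,-22],0]
    - [1,[-276,170,-22],0]

```text
clock: 29.45
eef_pos: [0.2802, -0.4487, 0.2693]
ee_rot: [3.124, -0.018, 0.438]
wrist_force: [0.6, -0.1, 0.3]
finger_gap: 0.995
```

Run:
```python
from g import *
p,d=snapshot('top');ps,_=snapshot('scene')
cv2.imwrite('pics/t11.png',cv2.resize(p[150:240,270:370],None,fx=6,fy=6)); cv2.imwrite('pics/s11.png',cv2.resize(ps[140:300,200:400],None,fx=4,fy=3.7))
P=pts(d,camera_info('top')).reshape(-1,3)
for i,(n,h) in enumerate([('W1',.118),('N1',.154),('P2',.126),('W2',.118),('N2',.154),('P1',.126)]):
    b=P[(abs(P[:,2]-h)<.01)&(np.hypot(P[:,0]-SL[i][0],P[:,1]-SL[i][1])<.03)]
    print(i,n,len(b),((b[:,:2].mean(0)-SL[i])*1000).round(1),'z',np.median(b[:,2]).round(4))
print(sense()['clock'],sense()['eef_pos'])
```

```text
0 W1 145 [ 0.2 -0.4] z 0.117
1 N1 45 [0.4 0.5] z 0.1535
2 P2 64 [-0.   0.2] z 0.1238
3 W2 158 [-0.  0.] z 0.1163
4 N2 43 [ 0.1 -0.8] z 0.1539
5 P1 60 [ 0.3 -0.3] z 0.1237
29.55 [ 0.2804696  -0.44852902  0.26959696]
```

View pics/t11.png

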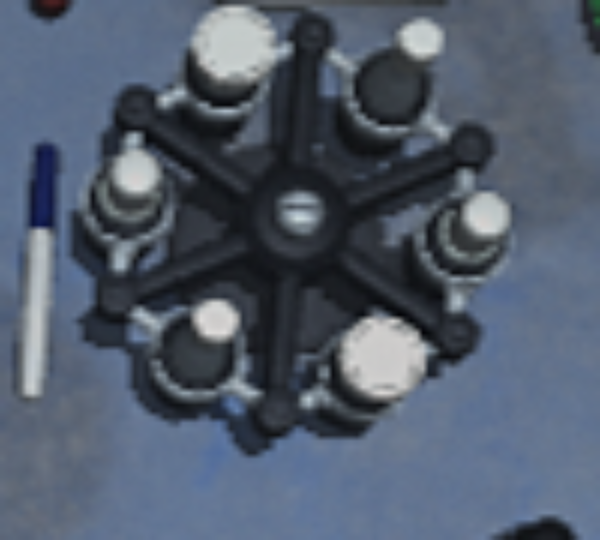

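View pics/s11.png

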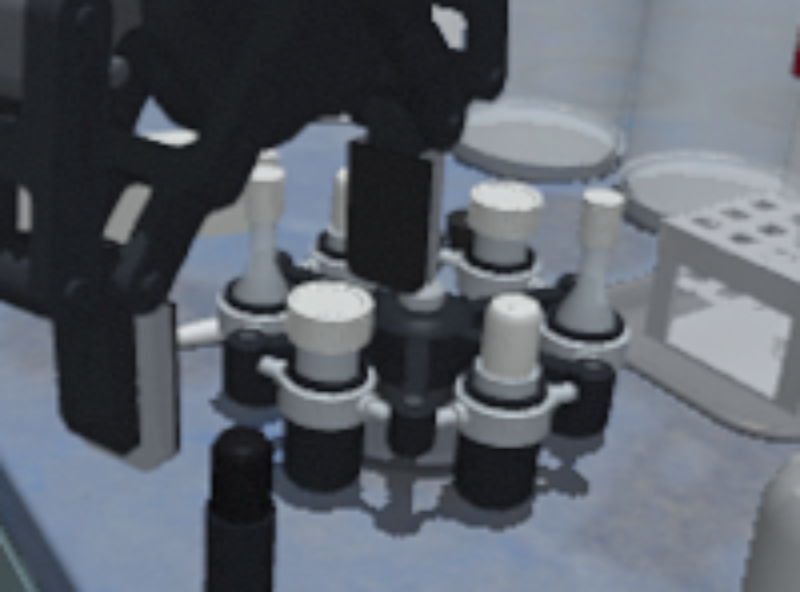

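Top crop: wide caps at (232,48) and (380,360), plugs at (133,175) and (486,215), necks at (420,40) and (215,320). Each pair is straight across the rotor, at the seated heights and upright. The hand is well clear, so I'm handing in.

```bash
python3 -c "
from bench import *
print(hand_in())"
```

```text
the job is handed in; nothing more can be done
None
```

The rotor is rebalanced and handed in: each tube now stands straight across from the other of its kind, all six down in their buckets and let go. `hand_in()` gives no verdict, so this rests on my own checks.

- **Moves:** I parked one wide-cap tube in the rack's middle hole. Then I moved a plug tube into its bucket and a neck tube into the plug's old bucket, and finally the parked wide tube into the neck's old bucket. The other three tubes and the black look-alike were not touched.
- **Final check (top camera, clock 29.55 s of 102 s):** All six caps were within 0.8 mm of their bucket axes. Cap-top heights were within about 1 mm of their starting values, so the tubes are fully seated. The tubes looked upright, and the hand was clear of everything.
- **Small deviation:** The hand picked up a tilt of about 0.02 rad over the run. I compensated for it in the last placements, and the wrist force I read after each move stayed below 9 N. No check failed.

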